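# Pack up an unfinished watch repair for the night

### The job

Pack up this unfinished repair: stack the three parts tins from the green mat squarely on the middle of the cork pad, the largest at the bottom, then the middle one, the smallest on top. Set the watch movement, on its yellow cushion, on the middle of the blue pad and put the clear dust cover over it, so that the cover stands flat on the pad with the movement centred inside. Keep everything upright, and leave the oil cup, the bottle and the loupe where they stand.

Things in the scene. Friction and masses are not known exactly. Their poses are not given: they have to be found in the camera images.
- tin_large: closed round parts tin, light grey with a window lid, the largest of the three: 62 mm across, 24 mm high; origin at the centre of its underside, z up; grasp it across the diameter, low on its side (within its lowest 15 mm); its flat top carries another tin
- tin_medium: closed round parts tin, light grey with a window lid, the middle one of the three: 50 mm across, 20 mm high; origin at the centre of its underside, z up; grasp it across the diameter, low on its side (within its lowest 12 mm); its flat top carries another tin
- tin_small: closed round parts tin, light grey with a window lid, the smallest of the three: 36 mm across, 16 mm high; origin at the centre of its underside, z up; grasp it across the diameter, low on its side (within its lowest 10 mm)
- movement: watch movement in its metal holder with brass-coloured works on top, fixed on a round yellow cushion; handled as one piece: 48 mm across, 18 mm high; the cushion to grasp is the lowest 10 mm, with upright sides, 48 mm across; origin at the centre of its underside, z up
- dust_cover: see-through, faintly grey-green bell-shaped dust cover, open below, with a red knob on top: 64 mm across outside, 58 mm inside, body 26 mm high outside and 23 mm inside; the round knob is 18 mm across and reaches from 26 to 46 mm above the rim (18 mm wide from 32 mm up); origin at the centre of its lower rim, z up; lift it by the knob
- cork_pad_top (a point): centre of the top face of the round cork pad with a dark wooden rim, 80 mm across, 6 mm high, fixed; all things stand on the flat green bench mat, whose top is at z = 0.010
- blue_pad_top (a point): centre of the top face of the round blue fabric pad with a dark steel rim, 80 mm across, 6 mm high, fixed; all things stand on the flat green bench mat, whose top is at z = 0.010
- oil_cup: black oil cup with a red cap, 37 mm across, 32 mm high, a bystander; origin at the centre of its underside
- blue_bottle: upright light-blue bottle with a white cap, 29 mm across, 62 mm high, a bystander; origin at the centre of its underside
- loupe: black eye loupe standing on its wide rim, 38 mm across, 32 mm high, a bystander; origin at the centre of its underside

How it is judged:
At the end, for the whole second after the job is handed in: Large tin within 15 mm of the cork pad's centre, middle tin within 12 mm on it, small within 10 mm on that; movement within 12 mm of the blue pad's centre; cover flat on that pad within 20 mm, within 10 mm of the movement; heights within 4 mm, tilt under 0.1 rad, released, at rest (horizontal distance between tin_large and cork_pad_top below 0.015 m and z of tin_large in the frame of cork_pad_top between -0.004 and 0.004 m and horizontal distance between tin_medium and tin_large below 0.012 m and z of tin_medium in the frame of tin_large between 0.02 and 0.028 m and horizontal distance between tin_small and tin_medium below 0.01 m and z of tin_small in the frame of tin_medium between 0.016 and 0.024 m and horizontal distance between movement and blue_pad_top below 0.012 m and z of movement in the frame of blue_pad_top between -0.004 and 0.004 m and horizontal distance between dust_cover and blue_pad_top below 0.02 m and z of dust_cover in the frame of blue_pad_top between -0.004 and 0.004 m and horizontal distance between dust_cover and movement below 0.01 m and angle between each of tin_large, tin_medium, tin_small, movement, dust_cover's own z axis and vertical below 0.1 rad and linear speed of each of tin_large, tin_medium, tin_small, movement, dust_cover below 0.01 m/s); the robot touches nothing.
It fails at once if a tin, the movement or the dust cover is tipped by more than about 35 degrees (angle between any of tin_large, tin_medium, tin_small, movement, dust_cover's own z axis and vertical above 0.6 rad).
It fails at once if the oil cup, the bottle or the loupe is shifted by more than 30 mm or knocked over (distance of any of oil_cup, blue_bottle, loupe from where it was at the start of the episode above 0.03 m or angle between any of oil_cup, blue_bottle, loupe's own z axis and vertical above 0.6 rad).
It also fails if it takes over 115 s, if anything falls off the work surface, if the arm or the gripper's body presses on something with over 40 N, if the wrist force passes 120 N, or if a joint passes its speed limit or range.

### The arm

A 7-joint arm with a two-finger parallel gripper is mounted at the origin on a cart in front of the work surface, level with it; the furniture and walls round the work are solid. World frame = base frame: x ahead of the robot, y to its left, z up, the work surface at z = 0. Lengths are in m, angles in rad, forces in N, time in s.
With the tool pointing down it reaches from about 0.35 to 0.775 m from the base axis. Payload 3.1 kg.
Tool frame: the origin (TCP) lies on the centre line of the jaws, within the pads' length; the fingertips stand 14 mm ahead of it and the grasp point (between the pads) lies 5 mm behind it; z points along the fingers, y is the line along which they close (so a half turn about z gives the same grasp; the last joint's range is limited). The gripper opens to 85 mm and grips with 20 to 120 N. Pads are 22 mm wide; open, the fingers measure 114 mm over their backs; the gripper's body (76 mm by 85 mm) begins 54 mm behind the grasp point. The pads swing forward as they close: fully open they stand 13 mm farther back than shut.
Start: joints at [-1.226, 0.311, 0.014, 1.512, -0.004, 1.319, -0.027], TCP at [0.207, 0.509, 0.245] pointing down, gripper open.
Joint ranges: [-2.7, 2.7], [-0.3, 1.91], [-1.27, 1.3], [0.12, 2.57], [-1.44, 4.58], [0.2, 2.03], [-3.05, 3.05]. Speed limits (rad/s): [2.79, 2.79, 3.14, 3.14, 3.14, 3.14, 3.14].

### API

Orientations are given as a rotation vector (axis times angle).
In Python, from plant import telemetry, cams, finish_job gives the robot as it stands.
- The arm moves only by the tool step_arm, never from a script. Its argument "steps" is a list of rows, each an object of numbers: "dx", "dy", "dz": the shift along the tool's x, y, z in cm; "wx", "wy", "wz": the turn, a rotation vector about the tool's x, y, z in degrees; "claw": the closure in counts, from 0 (fully open) to 255 (shut). A call has 1 to 10 rows; each row is the pose to reach, as a shift and turn from the pose commanded when the call began, along the tool's axes at that moment; what a row does not reach only later rows make up. A row lasts 1/12 s, in which the tool goes at most 41.7 mm and 7.16 degrees, less where a joint would pass 70% of its speed; a pose out of reach is approached as far as the arm can. A call with a gripper value outside its range is refused whole. The fingers move at their own pace and stop on an object; "squeeze" is the grip in N (left out, the last holds). Time passes only in rows, so rows that repeat a pose let the fingers close. It gives the time, the measured TCP pose, the force, the opening and the grip force at its end, in the units of the state.
- telemetry.sense(): the state, without advancing time (a new reading comes with each control period).
- cams.snapshot(name): name is "scene" or "top" or "wrist"; returns a dict with "pixels" (384x512x3 uint8, red, green, blue), "range_z" (384x512 float32, m along the optical axis (not along the pixel's ray), 0 where there is no reading), "fx", "fy", "cx", "cy" (pixels), "camera_from_world" (4x4, takes a point from world to camera coordinates); the wrist camera has in their place "mount" (4x4, takes a point from camera to tool coordinates, whose origin is the TCP and whose axes are the flange's). Camera axes: x right, y down, z forward; pixel columns grow to the right and rows downward; lengths in m; the calibration is good to about 2 mm. A picture is of the moment at which its call begins: read the wrist's pose just before it.
- finish_job(): hands the job in; it is judged then, once.
The state is a dict: "t": time; "joints": joint angles; "dq": joint speeds; "effort": joint torques, N m; "position": TCP position; "tcp_rot": TCP orientation; "ft_force": force on the tool from outside, world axes, zero at the start; "torque": the same for the moment, N m; "opening": finger opening in m; "gripper_force": force on a finger pad.
Only numpy, scipy, OpenCV 4.12 (cv2) and the standard library are available. Lean on these libraries where they do the work, as an engineer would, in place of code of your own. Each camera call takes 0.05 s, during which the arm holds its last target. There are 200 camera calls.

## Working session

There is one attempt and no reset: what is moved stays moved. The work goes in short steps, Python scripts to look and compute and a tool call to move; the robot and the scene stay as the last step left them, time stands still between calls to the robot, and variables do not carry over. Pictures are saved under pics/ and viewed, at most 14 in all, crops included, and the job is handed in when it is done.

Besides the shell and the picture viewer there is one more tool, called after "Request:" in YAML: its name, and indented under it one key for each argument. step_arm: Moves the arm, as the interface text tells. Its arguments: {"type":"object","properties":{"steps":{"type":"array"},"squeeze":{"type":"number"}},"required":["steps"]}

```bash
mkdir -p pics; ls
cat > h.py <<'E'
import numpy as np,cv2
from scipy.spatial.transform import Rotation as R
from plant import telemetry,cams,finish_job
def snap(n):
    s=telemetry.sense(); d=cams.snapshot(n)
    if 'mount' in d:
        T=np.eye(4);T[:3,:3]=R.from_rotvec(s['tcp_rot']).as_matrix();T[:3,3]=s['position'];d['W']=T@d['mount']
    else: d['W']=np.linalg.inv(d['camera_from_world'])
    return d
def ray(d,u,v,z):  # intersect pixel ray with plane z
    r=d['W'][:3,:3]@np.array([(u-d['cx'])/d['fx'],(v-d['cy'])/d['fy'],1]);o=d['W'][:3,3]
    return o+r*(z-o[2])/r[2]
def cloud(d):
    v,u=np.mgrid[:384,:512];z=d['range_z']
    P=np.stack([(u-d['cx'])/d['fx']*z,(v-d['cy'])/d['fy']*z,z],-1)
    return P@d['W'][:3,:3].T+d['W'][:3,3]
def save(d,f): cv2.imwrite('pics/'+f,d['pixels'][...,::-1])
E
python3 - <<'E'
from h import *
import pickle
s=telemetry.sense();print({k:np.round(v,3) for k,v in s.items()})
for n in('scene','top'):
    d=snap(n);pickle.dump(d,open(n+'.pkl','wb'));print(n,d['W'].round(3),d['fx'])
    cv2.imwrite(f'pics/{n}0.png',cv2.resize(d['pixels'][...,::-1],(800,600),interpolation=cv2.INTER_CUBIC))
E
```

```text
pics
{'t': np.float64(0.0), 'joints': array([-1.226,  0.312,  0.014,  1.513, -0.004,  1.319, -0.027]), 'dq': array([ 0.002, -0.001,  0.   ,  0.   , -0.001, -0.001,  0.001]), 'effort': array([ 0.0000e+00, -3.7991e+01,  1.4600e-01, -2.3059e+01,  1.2000e-02,
        1.4000e-02, -0.0000e+00]), 'position': array([0.207, 0.509, 0.244]), 'tcp_rot': array([-0.604, -3.083,  0.004]), 'ft_force': array([-0.297, -0.583, -0.639]), 'torque': array([0.066, 0.024, 0.024]), 'gripper_force': np.float64(0.0), 'opening': np.float64(0.086)}
scene [[ 0.7   -0.401  0.591 -0.023]
 [-0.714 -0.41   0.568 -0.534]
 [ 0.015 -0.819 -0.573  0.564]
 [ 0.     0.     0.     1.   ]] 361.03104079223704
top [[-0.031 -0.995  0.094  0.418]
 [-0.999  0.029 -0.013 -0.032]
 [ 0.01  -0.094 -0.995  1.201]
 [ 0.     0.     0.     1.   ]] 371.1338599016812
```

View pics/top0.png

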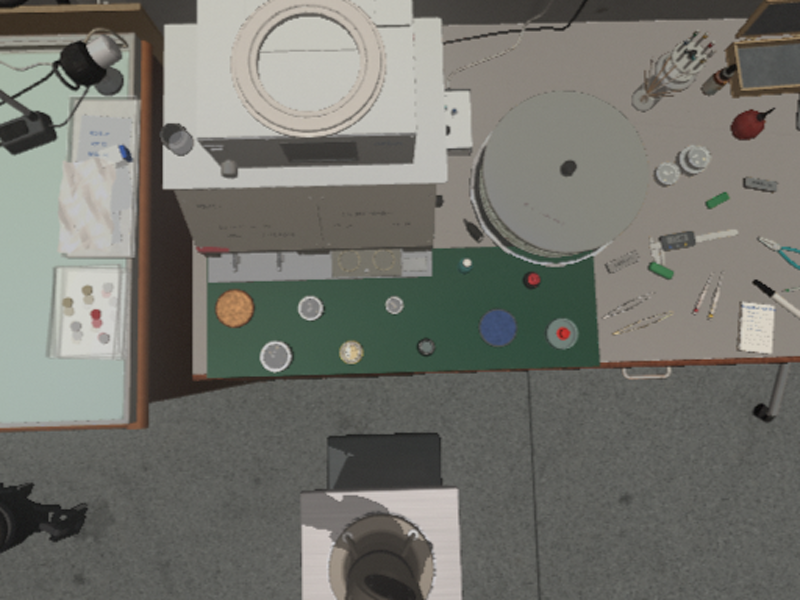

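View pics/scene0.png

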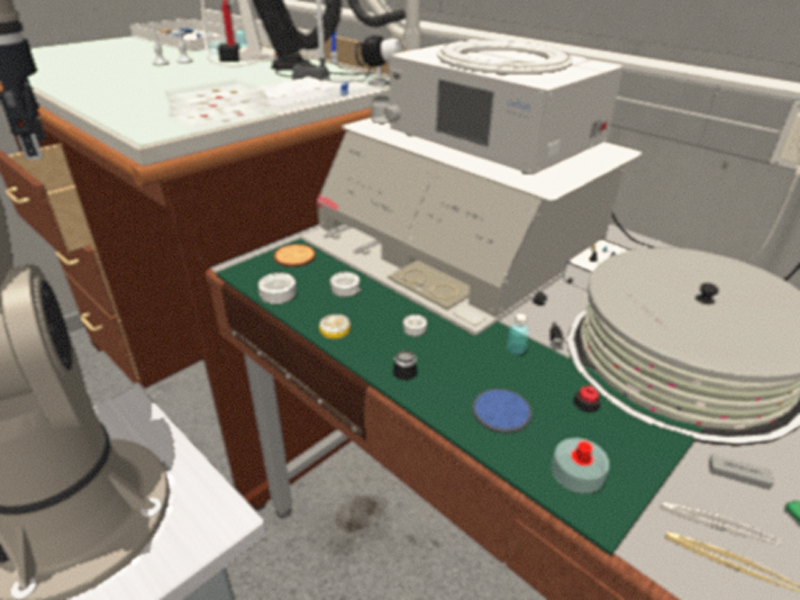

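The top view (800x600) shows, as pixel positions: cork (234,308), large (276,356), medium (310,307), small (394,305), movement (350,352), loupe (426,346), blue pad (498,328), cover knob (564,334), bottle (466,264) and oil cup (533,280). The fixture stands behind the mat.

Run:
```python
from h import *
import pickle
d=pickle.load(open('top.pkl','rb'));C=cloud(d)
for n,u,v,z in [('cork',234,308,.016),('large',276,356,.034),('med',310,307,.030),('small',394,305,.026),('mov',350,352,.028),('loupe',426,346,.042),('blue',498,328,.016),('knob',564,334,.056),('bottle',466,264,.072),('oil',533,280,.042)]:
    u,v=u*.64,v*.64; p=ray(d,u,v,z)
    print(n,p.round(3),'depth',C[int(v),int(u)].round(3),'r',np.hypot(*p[:2]).round(3))
# obstacle heights: front edge of raised fixtures
for u in (230,300,400):
    print([tuple(C[int(v*.64),int(u*.64),[0,2]].round(3)) for v in (180,190,215,245,255,265,275,285)])
```

```text
cork [0.525 0.286 0.016] depth [0.525 0.288 0.016] r 0.597
large [0.424 0.197 0.034] depth [0.427 0.2   0.034] r 0.468
med [0.521 0.129 0.03 ] depth [0.523 0.131 0.024] r 0.536
small [ 0.52  -0.042  0.026] depth [ 0.521 -0.041  0.026] r 0.522
mov [0.428 0.05  0.028] depth [0.429 0.05  0.025] r 0.431
loupe [ 0.435 -0.103  0.042] depth [ 0.436 -0.101  0.037] r 0.447
blue [ 0.467 -0.253  0.016] depth [ 0.47  -0.251  0.016] r 0.532
knob [ 0.45  -0.376  0.056] depth [ 0.453 -0.374  0.053] r 0.586
bottle [ 0.593 -0.185  0.072] depth [ 0.596 -0.185  0.072] r 0.621
oil [ 0.561 -0.324  0.042] depth [ 0.562 -0.323  0.041] r 0.648
[(np.float64(0.733), np.float64(0.208)), (np.float64(0.718), np.float64(0.202)), (np.float64(0.686), np.float64(0.153)), (np.float64(0.643), np.float64(0.092)), (np.float64(0.636), np.float64(0.012)), (np.float64(0.615), np.float64(0.018)), (np.float64(0.593), np.float64(0.012)), (np.float64(0.575), np.float64(0.007))]
[(np.float64(0.729), np.float64(0.21)), (np.float64(0.716), np.float64(0.199)), (np.float64(0.682), np.float64(0.152)), (np.float64(0.639), np.float64(0.089)), (np.float64(0.631), np.float64(0.018)), (np.float64(0.612), np.float64(0.014)), (np.float64(0.589), np.float64(0.016)), (np.float64(0.57), np.float64(0.009))]
[(np.float64(0.725), np.float64(0.207)), (np.float64(0.712), np.float64(0.192)), (np.float64(0.679), np.float64(0.144)), (np.float64(0.635), np.float64(0.082)), (np.float64(0.625), np.float64(0.016)), (np.float64(0.603), np.float64(0.033)), (np.float64(0.581), np.float64(0.028)), (np.float64(0.564), np.float64(0.013))]
```

Request:
step_arm:
  steps:
    - {"dx": -7, "dy": -10}
    - {"dx": -7, "dy": -10}
    - {"dx": -7, "dy": -10}
    - {"dx": -16, "dy": -21, "wz": -10}
    - {"dx": -22, "dy": -21, "wz": -22.2}
    - {"dx": -26, "dy": -20.7, "wz": -22.2}
    - {"dx": -31.9, "dy": -20.7, "wz": -22.2}
    - {"dx": -31.9, "dy": -20.7, "wz": -22.2}
    - {"dx": -31.9, "dy": -20.7, "dz": 3, "wz": -22.2}
    - {"dx": -31.9, "dy": -20.7, "dz": 4.5, "wz": -22.2}

```text
invalid input at $.steps[0]: expected keys dx, dy, dz, wx, wy, wz, claw
```

Request:
step_arm:
  steps:
    - {"dx": -7, "dy": -10, "dz": 0, "wx": 0, "wy": 0, "wz": 0, "claw": 0}
    - {"dx": -7, "dy": -10, "dz": 0, "wx": 0, "wy": 0, "wz": 0, "claw": 0}
    - {"dx": -10, "dy": -14, "dz": 0, "wx": 0, "wy": 0, "wz": -5, "claw": 0}
    - {"dx": -16, "dy": -21, "dz": 0, "wx": 0, "wy": 0, "wz": -10, "claw": 0}
    - {"dx": -16, "dy": -21, "dz": 0, "wx": 0, "wy": 0, "wz": -15, "claw": 0}
    - {"dx": -26, "dy": -20.7, "dz": 0, "wx": 0, "wy": 0, "wz": -22.2, "claw": 0}
    - {"dx": -31.9, "dy": -20.7, "dz": 3, "wx": 0, "wy": 0, "wz": -22.2, "claw": 0}
    - {"dx": -31.9, "dy": -20.7, "dz": 4.5, "wx": 0, "wy": 0, "wz": -22.2, "claw": 0}
    - {"dx": -31.9, "dy": -20.7, "dz": 4.5, "wx": 0, "wy": 0, "wz": -22.2, "claw": 0}
    - {"dx": -31.9, "dy": -20.7, "dz": 4.5, "wx": 0, "wy": 0, "wz": -22.2, "claw": 0}
  squeeze: 30

```text
t: 0.93
position: [0.422, 0.1985, 0.2012]
tcp_rot: [-0.002, 3.141, 0.001]
ft_force: [0.5, 1.5, 0.0]
opening: 0.085
gripper_force: 0.0
```

Run:
```python
from h import *
import pickle
s=telemetry.sense();print(s['position'].round(4),s['tcp_rot'].round(3),s['joints'].round(2))
print(R.from_rotvec(s['tcp_rot']).as_matrix().round(3))
d=snap('wrist');pickle.dump(d,open('w1.pkl','wb'));print(d['W'].round(3))
save(d,'w1.png')
```

```text
[0.422  0.1985 0.2012] [-2.000e-03  3.141e+00  1.000e-03] [-0.75  0.17  0.32  1.81 -0.06  1.17  1.16]
[[-1.    -0.001  0.   ]
 [-0.001  1.     0.   ]
 [-0.     0.    -1.   ]]
[[-0.001  0.956  0.292  0.348]
 [ 1.     0.001  0.001  0.198]
 [ 0.     0.292 -0.956  0.33 ]
 [ 0.     0.     0.     1.   ]]
```

View pics/w1.png

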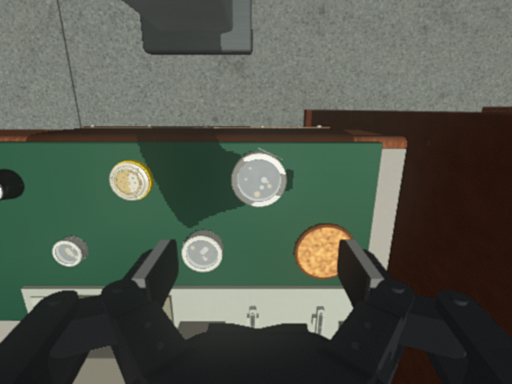

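The wrist view shows the large tin at (259,179), the movement at (130,180), the medium tin at (203,251), the small tin at (70,251) and the cork pad at about (324,252).

Run:
```python
from h import *
import pickle
d=pickle.load(open('w1.pkl','rb'))
for n,u,v,z in [('large',259,179,.034),('mov',130,180,.026),('med',203,251,.03),('small',70,251,.026),('cork',324,252,.016)]: print(n,ray(d,u,v,z).round(4))
```

```text
large [0.4234 0.2001 0.034 ]
mov [0.4268 0.0519 0.026 ]
med [0.5159 0.1315 0.03  ]
small [ 0.5182 -0.0353  0.026 ]
cork [0.525  0.2844 0.016 ]
```

Request:
step_arm:
  steps:
    - {"dx": -0.2, "dy": 0.1, "dz": 4, "wx": 0, "wy": 0, "wz": 0, "claw": 0}
    - {"dx": -0.2, "dy": 0.1, "dz": 8, "wx": 0, "wy": 0, "wz": 0, "claw": 0}
    - {"dx": -0.2, "dy": 0.1, "dz": 12, "wx": 0, "wy": 0, "wz": 0, "claw": 0}
    - {"dx": -0.2, "dy": 0.1, "dz": 15, "wx": 0, "wy": 0, "wz": 0, "claw": 0}
    - {"dx": -0.2, "dy": 0.1, "dz": 16.5, "wx": 0, "wy": 0, "wz": 0, "claw": 0}
    - {"dx": -0.2, "dy": 0.1, "dz": 17.4, "wx": 0, "wy": 0, "wz": 0, "claw": 0}
    - {"dx": -0.2, "dy": 0.1, "dz": 17.7, "wx": 0, "wy": 0, "wz": 0, "claw": 0}
    - {"dx": -0.2, "dy": 0.1, "dz": 17.7, "wx": 0, "wy": 0, "wz": 0, "claw": 0}

```text
t: 1.65
position: [0.4229, 0.201, 0.0246]
tcp_rot: [0.001, -3.141, 0.0]
ft_force: [0.7, 0.2, -0.3]
opening: 0.0852
gripper_force: 0.0
```

Request:
step_arm:
  steps:
    - {"dx": 0, "dy": 0, "dz": 0, "wx": 0, "wy": 0, "wz": 0, "claw": 255}
    - {"dx": 0, "dy": 0, "dz": 0, "wx": 0, "wy": 0, "wz": 0, "claw": 255}
    - {"dx": 0, "dy": 0, "dz": 0, "wx": 0, "wy": 0, "wz": 0, "claw": 255}
    - {"dx": 0, "dy": 0, "dz": 0, "wx": 0, "wy": 0, "wz": 0, "claw": 255}
    - {"dx": 0, "dy": 0, "dz": 0, "wx": 0, "wy": 0, "wz": 0, "claw": 255}
    - {"dx": 0, "dy": 0, "dz": 0, "wx": 0, "wy": 0, "wz": 0, "claw": 255}
    - {"dx": 0, "dy": 0, "dz": 0, "wx": 0, "wy": 0, "wz": 0, "claw": 255}
    - {"dx": 0, "dy": 0, "dz": 0, "wx": 0, "wy": 0, "wz": 0, "claw": 255}
  squeeze: 30

```text
t: 2.32
position: [0.4243, 0.2014, 0.0265]
tcp_rot: [-0.001, 3.139, 0.003]
ft_force: [-0.7, -1.3, 4.9]
opening: 0.0588
gripper_force: 31.3
```

Request:
step_arm:
  steps:
    - {"dx": 0, "dy": 0, "dz": -1, "wx": 0, "wy": 0, "wz": 0, "claw": 255}
    - {"dx": 0, "dy": 0, "dz": -3, "wx": 0, "wy": 0, "wz": 0, "claw": 255}
    - {"dx": 0, "dy": 0, "dz": -6, "wx": 0, "wy": 0, "wz": 0, "claw": 255}
    - {"dx": 0, "dy": 0, "dz": -8, "wx": 0, "wy": 0, "wz": 0, "claw": 255}
    - {"dx": 0, "dy": 0, "dz": -8, "wx": 0, "wy": 0, "wz": 0, "claw": 255}

```text
t: 2.73
position: [0.4267, 0.2026, 0.1101]
tcp_rot: [-0.001, 3.132, 0.009]
ft_force: [0.1, -0.4, 0.1]
opening: 0.0583
gripper_force: 32.8
```

Run:
```python
from h import *
import pickle
s=telemetry.sense();print(s['position'].round(4),s['opening'],s['gripper_force'],s['ft_force'].round(2))
d=snap('wrist');pickle.dump(d,open('w2.pkl','wb'));save(d,'w2.png')
d=snap('scene');c=d['pixels'][130:240,130:300,::-1];cv2.imwrite('pics/s2.png',cv2.resize(c,None,fx=4,fy=4,interpolation=cv2.INTER_CUBIC))
```

```text
[0.4267 0.2026 0.1101] 0.05832270459194482 32.82359024800826 [ 0.15 -0.44  0.09]
```

View pics/s2.png

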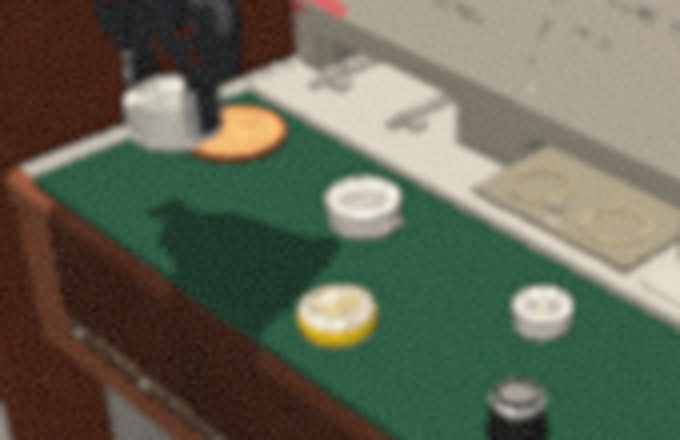

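View pics/w2.png

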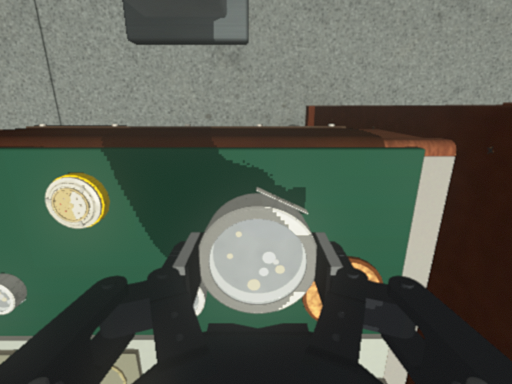

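The large tin is held level. In the wrist view its lid centre is at about (257,253), with the pads on both sides.

Run:
```python
from h import *
import pickle
d=pickle.load(open('w2.pkl','rb'));print(ray(d,257,253,.1176).round(4))
C=cloud(d)
for v in range(192,322,8): print(v,C[v,257].round(4), C[min(v,383),300].round(4))
```

```text
[0.4214 0.2021 0.1176]
192 [0.4237 0.2026 0.0098] [0.4238 0.2404 0.0097]
200 [0.3968 0.2022 0.1079] [0.4313 0.2408 0.0096]
208 [0.3974 0.2021 0.1177] [0.4047 0.2257 0.0987]
216 [0.4016 0.2021 0.1173] [0.4064 0.2246 0.1059]
224 [0.4064 0.2021 0.1159] [0.4059 0.2229 0.1172]
232 [0.4107 0.2021 0.1159] [0.4103 0.2231 0.1169]
240 [0.4151 0.2021 0.1158] [0.4153 0.2236 0.1156]
248 [0.4199 0.2021 0.1152] [0.4195 0.2237 0.116 ]
256 [0.4238 0.2021 0.1163] [0.424  0.2239 0.1162]
264 [0.4286 0.2021 0.116 ] [0.4286 0.2241 0.1161]
272 [0.4332 0.2021 0.1162] [0.4338 0.2245 0.1155]
280 [0.4387 0.2021 0.1152] [0.438  0.2245 0.1164]
288 [0.442  0.2021 0.1175] [0.4424 0.2246 0.1171]
296 [0.4482 0.2021 0.116 ] [0.4474 0.2249 0.1171]
304 [0.4524 0.2021 0.1171] [0.5417 0.2459 0.0105]
312 [0.4573 0.2021 0.1174] [0.5521 0.2465 0.0099]
320 [0.5622 0.2026 0.0096] [0.5622 0.247  0.0098]
```

Request:
step_arm:
  steps:
    - {"dx": -3, "dy": 2.5, "dz": 0, "wx": 0, "wy": 0, "wz": 0, "claw": 255}
    - {"dx": -6, "dy": 5, "dz": 0, "wx": 0, "wy": 0, "wz": 0, "claw": 255}
    - {"dx": -8.5, "dy": 7.2, "dz": 0, "wx": 0, "wy": 0, "wz": 0, "claw": 255}
    - {"dx": -9.8, "dy": 8.3, "dz": 1, "wx": 0, "wy": 0, "wz": 0, "claw": 255}
    - {"dx": -9.8, "dy": 8.3, "dz": 3, "wx": 0, "wy": 0, "wz": 0, "claw": 255}
    - {"dx": -9.8, "dy": 8.3, "dz": 4, "wx": 0, "wy": 0, "wz": 0, "claw": 255}
    - {"dx": -9.8, "dy": 8.3, "dz": 4, "wx": 0, "wy": 0, "wz": 0, "claw": 255}
    - {"dx": -9.8, "dy": 8.3, "dz": 4, "wx": 0, "wy": 0, "wz": 0, "claw": 255}
    - {"dx": -9.8, "dy": 8.3, "dz": 4, "wx": 0, "wy": 0, "wz": 0, "claw": 255}

```text
t: 3.58
position: [0.5207, 0.2833, 0.065]
tcp_rot: [-0.0, -3.141, 0.0]
ft_force: [-0.6, 0.8, -0.7]
opening: 0.0584
gripper_force: 32.8
```

Request:
step_arm:
  steps:
    - {"dx": -0.4, "dy": 0.2, "dz": 1, "wx": 0, "wy": 0, "wz": 0, "claw": 255}
    - {"dx": -0.4, "dy": 0.2, "dz": 2, "wx": 0, "wy": 0, "wz": 0, "claw": 255}
    - {"dx": -0.4, "dy": 0.2, "dz": 2.6, "wx": 0, "wy": 0, "wz": 0, "claw": 255}
    - {"dx": -0.4, "dy": 0.2, "dz": 2.9, "wx": 0, "wy": 0, "wz": 0, "claw": 255}
    - {"dx": -0.4, "dy": 0.2, "dz": 3.1, "wx": 0, "wy": 0, "wz": 0, "claw": 255}
    - {"dx": -0.4, "dy": 0.2, "dz": 3.1, "wx": 0, "wy": 0, "wz": 0, "claw": 255}
    - {"dx": -0.4, "dy": 0.2, "dz": 3.1, "wx": 0, "wy": 0, "wz": 0, "claw": 255}

```text
t: 4.17
position: [0.5251, 0.286, 0.0338]
tcp_rot: [-0.001, 3.141, 0.0]
ft_force: [0.4, 0.0, -0.2]
opening: 0.0585
gripper_force: 32.8
```

Request:
step_arm:
  steps:
    - {"dx": 0, "dy": 0, "dz": 0.1, "wx": 0, "wy": 0, "wz": 0, "claw": 255}
    - {"dx": 0, "dy": 0, "dz": 0.1, "wx": 0, "wy": 0, "wz": 0, "claw": 0}
    - {"dx": 0, "dy": 0, "dz": 0.1, "wx": 0, "wy": 0, "wz": 0, "claw": 0}
    - {"dx": 0, "dy": 0, "dz": 0.1, "wx": 0, "wy": 0, "wz": 0, "claw": 0}
    - {"dx": 0, "dy": 0, "dz": 0.1, "wx": 0, "wy": 0, "wz": 0, "claw": 0}
    - {"dx": 0, "dy": 0, "dz": 0.1, "wx": 0, "wy": 0, "wz": 0, "claw": 0}
    - {"dx": 0, "dy": 0, "dz": -2, "wx": 0, "wy": 0, "wz": 0, "claw": 0}
    - {"dx": 0, "dy": 0, "dz": -6, "wx": 0, "wy": 0, "wz": 0, "claw": 0}
    - {"dx": 1.5, "dy": -3, "dz": -9, "wx": 0, "wy": 0, "wz": 0, "claw": 0}
    - {"dx": 3, "dy": -7, "dz": -12, "wx": 0, "wy": 0, "wz": 0, "claw": 0}

```text
t: 5.0
position: [0.4994, 0.2293, 0.1479]
tcp_rot: [-0.01, 3.138, 0.005]
ft_force: [0.3, -0.5, 0.5]
opening: 0.0858
gripper_force: 0.0
```

Request:
step_arm:
  steps:
    - {"dx": 0, "dy": 0, "dz": 0, "wx": 0, "wy": 0, "wz": 0, "claw": 0}
    - {"dx": 0, "dy": 0, "dz": 0, "wx": 0, "wy": 0, "wz": 0, "claw": 0}
    - {"dx": 0, "dy": 0, "dz": 0, "wx": 0, "wy": 0, "wz": 0, "claw": 0}

```text
t: 5.25
position: [0.4989, 0.2268, 0.1458]
tcp_rot: [-0.001, 3.141, 0.002]
ft_force: [-0.1, 0.2, 0.1]
opening: 0.0849
gripper_force: 0.0
```

Run:
```python
from h import *
import pickle
s=telemetry.sense();print(s['position'].round(4),s['opening'])
d=snap('wrist');pickle.dump(d,open('w3.pkl','wb'));save(d,'w3.png')
```

```text
[0.4989 0.2268 0.1458] 0.08492666451198772
```

View pics/w3.png

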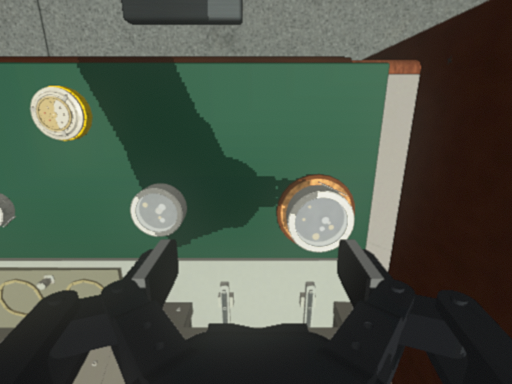

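The large tin stands on the cork with its lid at about (317,217), and the medium tin is at (158,210). I'll fit their tops from depth.

```bash
cat >> h.py <<'E'
def top(d,x,y,r,z0,z1):  # enclosing circle of depth points near (x,y) between heights
    C=cloud(d);m=(d['range_z']>0)&(C[...,2]>z0)&(C[...,2]<z1)&(np.hypot(C[...,0]-x,C[...,1]-y)<r)
    p=C[m]; q=p[:,:2]; lo,hi=np.percentile(q,1,0),np.percentile(q,99,0)
    return ((lo+hi)/2).round(4),(hi-lo).round(4),np.median(p[:,2]).round(4),len(p)
E
python3 - <<'E'
from h import *
import pickle
d=pickle.load(open('w3.pkl','rb'))
print('large',top(d,.525,.286,.045,.035,.05),ray(d,317,217,.04))
print('cork',top(d,.525,.286,.05,.0145,.05))
print('med',top(d,.518,.13,.035,.024,.04),ray(d,158,210,.03))
E
```

```text
large (array([0.5255, 0.2855]), array([0.0581, 0.0579]), np.float64(0.039), 3218) [0.52077148 0.28181484 0.04      ]
cork (array([0.5216, 0.2845]), array([0.0657, 0.0711]), np.float64(0.0385), 4664)
med (array([0.5196, 0.1301]), array([0.0469, 0.0469]), np.float64(0.0291), 2054) [0.51763936 0.13171134 0.03      ]
```

Request:
step_arm:
  steps:
    - {"dx": -0.7, "dy": -3.5, "dz": 0, "wx": 0, "wy": 0, "wz": 0, "claw": 0}
    - {"dx": -1.4, "dy": -7, "dz": 1, "wx": 0, "wy": 0, "wz": 0, "claw": 0}
    - {"dx": -2.1, "dy": -9.6, "dz": 3.5, "wx": 0, "wy": 0, "wz": 0, "claw": 0}
    - {"dx": -2.1, "dy": -9.6, "dz": 7, "wx": 0, "wy": 0, "wz": 0, "claw": 0}
    - {"dx": -2.1, "dy": -9.6, "dz": 9.5, "wx": 0, "wy": 0, "wz": 0, "claw": 0}
    - {"dx": -2.1, "dy": -9.6, "dz": 11, "wx": 0, "wy": 0, "wz": 0, "claw": 0}
    - {"dx": -2.1, "dy": -9.6, "dz": 11.6, "wx": 0, "wy": 0, "wz": 0, "claw": 0}
    - {"dx": -2.1, "dy": -9.6, "dz": 11.6, "wx": 0, "wy": 0, "wz": 0, "claw": 0}
    - {"dx": -2.1, "dy": -9.6, "dz": 11.6, "wx": 0, "wy": 0, "wz": 0, "claw": 0}

```text
t: 6.05
position: [0.5203, 0.1312, 0.0294]
tcp_rot: [0.003, -3.141, 0.0]
ft_force: [0.3, 0.0, -0.1]
opening: 0.0858
gripper_force: 0.0
```

Request:
step_arm:
  steps:
    - {"dx": 0, "dy": 0, "dz": 0, "wx": 0, "wy": 0, "wz": 0, "claw": 255}
    - {"dx": 0, "dy": 0, "dz": 0, "wx": 0, "wy": 0, "wz": 0, "claw": 255}
    - {"dx": 0, "dy": 0, "dz": 0, "wx": 0, "wy": 0, "wz": 0, "claw": 255}
    - {"dx": 0, "dy": 0, "dz": 0, "wx": 0, "wy": 0, "wz": 0, "claw": 255}
    - {"dx": 0, "dy": 0, "dz": 0, "wx": 0, "wy": 0, "wz": 0, "claw": 255}
    - {"dx": 0, "dy": 0, "dz": 0, "wx": 0, "wy": 0, "wz": 0, "claw": 255}
    - {"dx": 0, "dy": 0, "dz": 0, "wx": 0, "wy": 0, "wz": 0, "claw": 255}
    - {"dx": 0, "dy": 0, "dz": 0, "wx": 0, "wy": 0, "wz": 0, "claw": 255}
    - {"dx": 0, "dy": 0, "dz": 0, "wx": 0, "wy": 0, "wz": 0, "claw": 255}

```text
t: 6.8
position: [0.521, 0.1307, 0.0312]
tcp_rot: [-0.001, 3.139, 0.002]
ft_force: [-1.1, -0.5, 6.1]
opening: 0.0464
gripper_force: 30.1
```

Request:
step_arm:
  steps:
    - {"dx": 0, "dy": 0, "dz": -1, "wx": 0, "wy": 0, "wz": 0, "claw": 255}
    - {"dx": 0, "dy": 0, "dz": -3, "wx": 0, "wy": 0, "wz": 0, "claw": 255}
    - {"dx": 0, "dy": 0, "dz": -6, "wx": 0, "wy": 0, "wz": 0, "claw": 255}
    - {"dx": 0, "dy": 1.5, "dz": -8, "wx": 0, "wy": 0, "wz": 0, "claw": 255}
    - {"dx": 0, "dy": 5, "dz": -8, "wx": 0, "wy": 0, "wz": 0, "claw": 255}
    - {"dx": -0.2, "dy": 8.5, "dz": -8, "wx": 0, "wy": 0, "wz": 0, "claw": 255}
    - {"dx": -0.4, "dy": 12, "dz": -8, "wx": 0, "wy": 0, "wz": 0, "claw": 255}
    - {"dx": -0.4, "dy": 14, "dz": -8, "wx": 0, "wy": 0, "wz": 0, "claw": 255}
    - {"dx": -0.4, "dy": 14.5, "dz": -8, "wx": 0, "wy": 0, "wz": 0, "claw": 255}
    - {"dx": -0.4, "dy": 14.5, "dz": -8, "wx": 0, "wy": 0, "wz": 0, "claw": 255}

```text
t: 7.63
position: [0.5231, 0.278, 0.1098]
tcp_rot: [0.008, -3.141, -0.001]
ft_force: [0.6, -0.3, -0.8]
opening: 0.046
gripper_force: 30.9
```

Run:
```python
from h import *
import pickle
s=telemetry.sense();print(s['position'].round(4),s['opening'],s['dq'].round(3))
d=snap('wrist');pickle.dump(d,open('w4.pkl','wb'));x,y,z=s['position']
print('med',top(d,x,y,.04,z-.01,z+.02))
```

```text
[0.5231 0.278  0.1098] 0.04598596460982249 [ 0.042 -0.017  0.058  0.038  0.028  0.002  0.013]
med (array([0.5215, 0.2778]), array([0.0467, 0.0695]), np.float64(0.1078), 8110)
```

Request:
step_arm:
  steps:
    - {"dx": -0.4, "dy": 0.8, "dz": 1, "wx": 0, "wy": 0, "wz": 0, "claw": 255}
    - {"dx": -0.4, "dy": 0.8, "dz": 2.5, "wx": 0, "wy": 0, "wz": 0, "claw": 255}
    - {"dx": -0.4, "dy": 0.8, "dz": 3.5, "wx": 0, "wy": 0, "wz": 0, "claw": 255}
    - {"dx": -0.4, "dy": 0.8, "dz": 3.5, "wx": 0, "wy": 0, "wz": 0, "claw": 255}
    - {"dx": -0.4, "dy": 0.8, "dz": 3.5, "wx": 0, "wy": 0, "wz": 0, "claw": 255}

```text
t: 8.1
position: [0.5276, 0.2816, 0.0735]
tcp_rot: [-0.002, -3.139, 0.003]
ft_force: [0.1, -0.7, -1.0]
opening: 0.0459
gripper_force: 30.9
```

Request:
step_arm:
  steps:
    - {"dx": 0.1, "dy": 0.4, "dz": 0.4, "wx": 0, "wy": 0, "wz": 0, "claw": 255}
    - {"dx": 0.1, "dy": 0.4, "dz": 0.7, "wx": 0, "wy": 0, "wz": 0, "claw": 255}
    - {"dx": 0.1, "dy": 0.4, "dz": 1, "wx": 0, "wy": 0, "wz": 0, "claw": 255}
    - {"dx": 0.1, "dy": 0.4, "dz": 1, "wx": 0, "wy": 0, "wz": 0, "claw": 255}
    - {"dx": 0.1, "dy": 0.4, "dz": 1, "wx": 0, "wy": 0, "wz": 0, "claw": 255}

```text
t: 8.52
position: [0.5269, 0.2874, 0.0646]
tcp_rot: [0.001, -3.142, 0.0]
ft_force: [0.6, 0.0, 0.0]
opening: 0.0457
gripper_force: 30.9
```

Request:
step_arm:
  steps:
    - {"dx": 0, "dy": -0.1, "dz": 0.15, "wx": 0, "wy": 0, "wz": 0, "claw": 255}
    - {"dx": 0, "dy": -0.1, "dz": 0.25, "wx": 0, "wy": 0, "wz": 0, "claw": 255}
    - {"dx": 0, "dy": -0.1, "dz": 0.25, "wx": 0, "wy": 0, "wz": 0, "claw": 255}
    - {"dx": 0, "dy": -0.1, "dz": 0.25, "wx": 0, "wy": 0, "wz": 0, "claw": 255}

```text
t: 8.85
position: [0.527, 0.2863, 0.0621]
tcp_rot: [-0.001, 3.142, -0.0]
ft_force: [-0.9, 0.8, -0.2]
opening: 0.0462
gripper_force: 30.9
```

Request:
step_arm:
  steps:
    - {"dx": 0, "dy": 0, "dz": 0, "wx": 0, "wy": 0, "wz": 0, "claw": 0}
    - {"dx": 0, "dy": 0, "dz": 0, "wx": 0, "wy": 0, "wz": 0, "claw": 0}
    - {"dx": 0, "dy": 0, "dz": 0, "wx": 0, "wy": 0, "wz": 0, "claw": 0}
    - {"dx": 0, "dy": 0, "dz": 0, "wx": 0, "wy": 0, "wz": 0, "claw": 0}
    - {"dx": 0, "dy": 0, "dz": 0, "wx": 0, "wy": 0, "wz": 0, "claw": 0}
    - {"dx": 0, "dy": 0, "dz": -2, "wx": 0, "wy": 0, "wz": 0, "claw": 0}
    - {"dx": 0, "dy": 0, "dz": -6, "wx": 0, "wy": 0, "wz": 0, "claw": 0}
    - {"dx": 1, "dy": -2, "dz": -9, "wx": 0, "wy": 0, "wz": 0, "claw": 0}
    - {"dx": 3, "dy": -4, "dz": -12, "wx": 0, "wy": 0, "wz": 0, "claw": 0}
    - {"dx": 5, "dy": -7, "dz": -13, "wx": 0, "wy": 0, "wz": 0, "claw": 0}

```text
t: 9.68
position: [0.4793, 0.2191, 0.197]
tcp_rot: [-0.006, 3.133, 0.009]
ft_force: [0.4, 1.0, 1.8]
opening: 0.0855
gripper_force: 0.0
```

Request:
step_arm:
  steps:
    - {"dx": 2, "dy": -3, "dz": -1, "wx": 0, "wy": 0, "wz": 0, "claw": 0}
    - {"dx": 2, "dy": -5, "dz": -1, "wx": 0, "wy": 0, "wz": 0, "claw": 0}
    - {"dx": 2, "dy": -5, "dz": -1, "wx": 0, "wy": 0, "wz": 0, "claw": 0}
    - {"dx": 2, "dy": -5, "dz": -1, "wx": 0, "wy": 0, "wz": 0, "claw": 0}
    - {"dx": 2, "dy": -5, "dz": -1, "wx": 0, "wy": 0, "wz": 0, "claw": 0}

```text
t: 10.1
position: [0.4571, 0.1675, 0.2022]
tcp_rot: [-0.002, 3.141, 0.002]
ft_force: [-0.0, 0.5, -0.2]
opening: 0.0854
gripper_force: 0.0
```

Run:
```python
from h import *
import pickle
s=telemetry.sense();print(s['position'].round(4),s['opening'])
d=snap('wrist');pickle.dump(d,open('w5.pkl','wb'));save(d,'w5.png')
print('large',top(d,.525,.286,.045,.034,.048))
print('med',top(d,.525,.286,.04,.054,.07))
print('small',top(d,.519,-.039,.03,.02,.035))
print('mov',top(d,.427,.051,.035,.016,.035))
```

```text
[0.4571 0.1675 0.2022] 0.08543046642243181
large (array([0.5185, 0.2842]), array([0.0466, 0.0577]), np.float64(0.0396), 664)
med (array([0.5212, 0.2864]), array([0.039, 0.046]), np.float64(0.0583), 958)
small (array([ 0.5215, -0.0401]), array([0.0339, 0.034 ]), np.float64(0.0251), 700)
mov (array([0.4284, 0.05  ]), array([0.043 , 0.0435]), np.float64(0.0256), 1394)
```

View pics/w5.png

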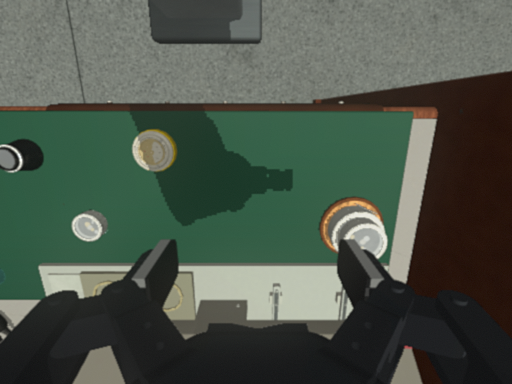

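The medium tin sits centred on the large one, at about (365,240). The small tin is at (89,226).

Request:
step_arm:
  steps:
    - {"dx": -1.2, "dy": -4, "dz": 0, "wx": 0, "wy": 0, "wz": 0, "claw": 0}
    - {"dx": -2.4, "dy": -8, "dz": 0, "wx": 0, "wy": 0, "wz": 0, "claw": 0}
    - {"dx": -3.6, "dy": -12, "dz": 0, "wx": 0, "wy": 0, "wz": 0, "claw": 0}
    - {"dx": -5, "dy": -16, "dz": 1, "wx": 0, "wy": 0, "wz": 0, "claw": 0}
    - {"dx": -6.4, "dy": -19.5, "dz": 3, "wx": 0, "wy": 0, "wz": 0, "claw": 0}
    - {"dx": -6.4, "dy": -20.7, "dz": 6, "wx": 0, "wy": 0, "wz": 0, "claw": 0}
    - {"dx": -6.4, "dy": -20.7, "dz": 9, "wx": 0, "wy": 0, "wz": 0, "claw": 0}
    - {"dx": -6.4, "dy": -20.7, "dz": 12, "wx": 0, "wy": 0, "wz": 0, "claw": 0}
    - {"dx": -6.4, "dy": -20.7, "dz": 13, "wx": 0, "wy": 0, "wz": 0, "claw": 0}
    - {"dx": -6.4, "dy": -20.7, "dz": 13, "wx": 0, "wy": 0, "wz": 0, "claw": 0}

```text
t: 10.98
position: [0.5188, -0.039, 0.0687]
tcp_rot: [0.004, -3.134, -0.0]
ft_force: [-0.0, -0.8, 0.3]
opening: 0.0854
gripper_force: 0.0
```

Request:
step_arm:
  steps:
    - {"dx": -0.2, "dy": -0.1, "dz": 1.5, "wx": 0, "wy": 0, "wz": 0, "claw": 0}
    - {"dx": -0.2, "dy": -0.1, "dz": 2.8, "wx": 0, "wy": 0, "wz": 0, "claw": 0}
    - {"dx": -0.2, "dy": -0.1, "dz": 3.4, "wx": 0, "wy": 0, "wz": 0, "claw": 0}
    - {"dx": -0.2, "dy": -0.1, "dz": 3.4, "wx": 0, "wy": 0, "wz": 0, "claw": 0}

```text
t: 11.32
position: [0.5235, -0.0406, 0.0382]
tcp_rot: [0.004, -3.141, -0.0]
ft_force: [-1.2, -0.1, 0.0]
opening: 0.0856
gripper_force: 0.0
```

Request:
step_arm:
  steps:
    - {"dx": 0, "dy": 0, "dz": 0, "wx": 0, "wy": 0, "wz": 0, "claw": 255}
    - {"dx": 0, "dy": 0, "dz": 0, "wx": 0, "wy": 0, "wz": 0, "claw": 255}
    - {"dx": 0, "dy": 0, "dz": 0, "wx": 0, "wy": 0, "wz": 0, "claw": 255}
    - {"dx": 0, "dy": 0, "dz": 0, "wx": 0, "wy": 0, "wz": 0, "claw": 255}
    - {"dx": 0, "dy": 0, "dz": 0, "wx": 0, "wy": 0, "wz": 0, "claw": 255}
    - {"dx": 0, "dy": 0, "dz": 0, "wx": 0, "wy": 0, "wz": 0, "claw": 255}
    - {"dx": 0, "dy": 0, "dz": 0, "wx": 0, "wy": 0, "wz": 0, "claw": 255}
    - {"dx": 0, "dy": 0, "dz": 0, "wx": 0, "wy": 0, "wz": 0, "claw": 255}
    - {"dx": 0, "dy": 0, "dz": 0, "wx": 0, "wy": 0, "wz": 0, "claw": 255}
    - {"dx": 0, "dy": 0, "dz": 0, "wx": 0, "wy": 0, "wz": 0, "claw": 255}

```text
t: 12.15
position: [0.5237, -0.0416, 0.039]
tcp_rot: [-0.001, 3.14, 0.001]
ft_force: [-1.2, -0.3, 5.2]
opening: 0.025
gripper_force: 29.6
```

Run:
```python
from h import *
import pickle
d=snap('wrist');pickle.dump(d,open('w6.pkl','wb'))
cv2.imwrite('pics/w6.png',cv2.resize(d['pixels'][170:370,130:390,::-1],None,fx=3,fy=3,interpolation=cv2.INTER_CUBIC))
print(top(d,.522,-.04,.03,.02,.035))
```

```text
(array([ 0.5215, -0.0412]), array([0.0341, 0.0394]), np.float64(0.0252), 2728)
```

View pics/w6.png

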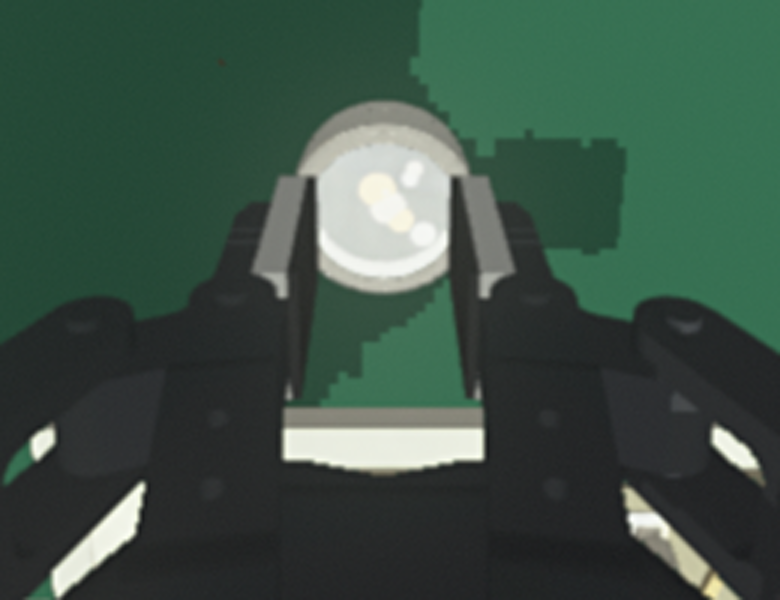

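The tips closed on the lid rim of the small tin, so they were too high. I'll reopen, go lower and regrasp.

Request:
step_arm:
  steps:
    - {"dx": 0, "dy": 0, "dz": -0.4, "wx": 0, "wy": 0, "wz": 0, "claw": 0}
    - {"dx": 0, "dy": 0, "dz": -0.4, "wx": 0, "wy": 0, "wz": 0, "claw": 0}
    - {"dx": 0, "dy": 0, "dz": -0.4, "wx": 0, "wy": 0, "wz": 0, "claw": 0}
    - {"dx": 0, "dy": 0, "dz": -0.4, "wx": 0, "wy": 0, "wz": 0, "claw": 0}
    - {"dx": 0, "dy": 0, "dz": -0.4, "wx": 0, "wy": 0, "wz": 0, "claw": 0}
    - {"dx": 0, "dy": 0, "dz": -0.4, "wx": 0, "wy": 0, "wz": 0, "claw": 0}
    - {"dx": 0, "dy": 0, "dz": 0.4, "wx": 0, "wy": 0, "wz": 0, "claw": 0}
    - {"dx": 0, "dy": 0, "dz": 1.1, "wx": 0, "wy": 0, "wz": 0, "claw": 0}
    - {"dx": 0, "dy": 0, "dz": 1.1, "wx": 0, "wy": 0, "wz": 0, "claw": 0}
    - {"dx": 0, "dy": 0, "dz": 1.1, "wx": 0, "wy": 0, "wz": 0, "claw": 0}

```text
t: 13.03
position: [0.5223, -0.0415, 0.0261]
tcp_rot: [0.001, -3.139, -0.0]
ft_force: [0.1, 0.5, 0.0]
opening: 0.0852
gripper_force: 0.0
```

Request:
step_arm:
  steps:
    - {"dx": 0, "dy": 0, "dz": 0.05, "wx": 0, "wy": 0, "wz": 0, "claw": 255}
    - {"dx": 0, "dy": 0, "dz": 0.05, "wx": 0, "wy": 0, "wz": 0, "claw": 255}
    - {"dx": 0, "dy": 0, "dz": 0.05, "wx": 0, "wy": 0, "wz": 0, "claw": 255}
    - {"dx": 0, "dy": 0, "dz": 0.05, "wx": 0, "wy": 0, "wz": 0, "claw": 255}
    - {"dx": 0, "dy": 0, "dz": 0.05, "wx": 0, "wy": 0, "wz": 0, "claw": 255}
    - {"dx": 0, "dy": 0, "dz": 0.05, "wx": 0, "wy": 0, "wz": 0, "claw": 255}
    - {"dx": 0, "dy": 0, "dz": 0.05, "wx": 0, "wy": 0, "wz": 0, "claw": 255}
    - {"dx": 0, "dy": 0, "dz": 0.05, "wx": 0, "wy": 0, "wz": 0, "claw": 255}
    - {"dx": 0, "dy": 0, "dz": 0.05, "wx": 0, "wy": 0, "wz": 0, "claw": 255}
    - {"dx": 0, "dy": 0, "dz": 0.05, "wx": 0, "wy": 0, "wz": 0, "claw": 255}

```text
t: 13.87
position: [0.5235, -0.0416, 0.0271]
tcp_rot: [-0.001, 3.141, 0.0]
ft_force: [-1.4, -0.2, 5.8]
opening: 0.0328
gripper_force: 29.9
```

Request:
step_arm:
  steps:
    - {"dx": 0, "dy": 0, "dz": -1, "wx": 0, "wy": 0, "wz": 0, "claw": 255}
    - {"dx": 0, "dy": 0, "dz": -3, "wx": 0, "wy": 0, "wz": 0, "claw": 255}
    - {"dx": 0, "dy": 0, "dz": -6, "wx": 0, "wy": 0, "wz": 0, "claw": 255}
    - {"dx": 0, "dy": 1.5, "dz": -9, "wx": 0, "wy": 0, "wz": 0, "claw": 255}
    - {"dx": 0, "dy": 4.5, "dz": -10.3, "wx": 0, "wy": 0, "wz": 0, "claw": 255}
    - {"dx": 0, "dy": 8, "dz": -10.3, "wx": 0, "wy": 0, "wz": 0, "claw": 255}
    - {"dx": 0, "dy": 11.5, "dz": -10.3, "wx": 0, "wy": 0, "wz": 0, "claw": 255}
    - {"dx": 0, "dy": 15, "dz": -10.3, "wx": 0, "wy": 0, "wz": 0, "claw": 255}
    - {"dx": 0, "dy": 18, "dz": -10.3, "wx": 0, "wy": 0, "wz": 0, "claw": 255}
    - {"dx": 0, "dy": 20, "dz": -10.3, "wx": 0, "wy": 0, "wz": 0, "claw": 255}

```text
t: 14.7
position: [0.5221, 0.1632, 0.1297]
tcp_rot: [0.009, -3.141, -0.003]
ft_force: [1.0, -0.7, -0.9]
opening: 0.0323
gripper_force: 30.0
```

Request:
step_arm:
  steps:
    - {"dx": 0, "dy": 3, "dz": 0, "wx": 0, "wy": 0, "wz": 0, "claw": 255}
    - {"dx": 0, "dy": 6.5, "dz": 0, "wx": 0, "wy": 0, "wz": 0, "claw": 255}
    - {"dx": 0, "dy": 10, "dz": 0, "wx": 0, "wy": 0, "wz": 0, "claw": 255}
    - {"dx": 0, "dy": 12, "dz": 0, "wx": 0, "wy": 0, "wz": 0, "claw": 255}
    - {"dx": 0, "dy": 12.8, "dz": 0, "wx": 0, "wy": 0, "wz": 0, "claw": 255}
    - {"dx": 0, "dy": 12.8, "dz": 0, "wx": 0, "wy": 0, "wz": 0, "claw": 255}
    - {"dx": 0, "dy": 12.8, "dz": 0, "wx": 0, "wy": 0, "wz": 0, "claw": 255}
    - {"dx": 0, "dy": 12.8, "dz": 0, "wx": 0, "wy": 0, "wz": 0, "claw": 255}

```text
t: 15.37
position: [0.5237, 0.2831, 0.1297]
tcp_rot: [0.005, 3.141, -0.004]
ft_force: [0.1, -0.2, -0.6]
opening: 0.0325
gripper_force: 30.0
```

Run:
```python
from h import *
s=telemetry.sense();print(s['position'].round(4),s['opening'],s['dq'].round(3))
d=snap('wrist');x,y,z=s['position']
print('small',top(d,x,y,.02,z-.006,z+.004))
```

```text
[0.5237 0.2831 0.1297] 0.03254851080548342 [ 0.009 -0.005  0.004  0.001 -0.008 -0.002 -0.001]
small (array([0.5213, 0.2829]), array([0.0336, 0.0325]), np.float64(0.1277), 3333)
```

Request:
step_arm:
  steps:
    - {"dx": -0.35, "dy": 0.3, "dz": 1.5, "wx": 0, "wy": 0, "wz": 0, "claw": 255}
    - {"dx": -0.35, "dy": 0.3, "dz": 3, "wx": 0, "wy": 0, "wz": 0, "claw": 255}
    - {"dx": -0.35, "dy": 0.3, "dz": 4.2, "wx": 0, "wy": 0, "wz": 0, "claw": 255}
    - {"dx": -0.35, "dy": 0.3, "dz": 4.7, "wx": 0, "wy": 0, "wz": 0, "claw": 255}
    - {"dx": -0.35, "dy": 0.3, "dz": 4.9, "wx": 0, "wy": 0, "wz": 0, "claw": 255}
    - {"dx": -0.35, "dy": 0.3, "dz": 4.9, "wx": 0, "wy": 0, "wz": 0, "claw": 255}
    - {"dx": -0.35, "dy": 0.3, "dz": 4.9, "wx": 0, "wy": 0, "wz": 0, "claw": 255}

```text
t: 16.0
position: [0.527, 0.2893, 0.0813]
tcp_rot: [-0.0, 3.141, 0.001]
ft_force: [-0.1, 0.1, 0.7]
opening: 0.0321
gripper_force: 30.0
```

Request:
step_arm:
  steps:
    - {"dx": 0, "dy": -0.25, "dz": 0.1, "wx": 0, "wy": 0, "wz": 0, "claw": 255}
    - {"dx": 0, "dy": -0.25, "dz": 0.2, "wx": 0, "wy": 0, "wz": 0, "claw": 255}
    - {"dx": 0, "dy": -0.25, "dz": 0.28, "wx": 0, "wy": 0, "wz": 0, "claw": 255}
    - {"dx": 0, "dy": -0.25, "dz": 0.28, "wx": 0, "wy": 0, "wz": 0, "claw": 255}
    - {"dx": 0, "dy": -0.25, "dz": 0.28, "wx": 0, "wy": 0, "wz": 0, "claw": 255}

```text
t: 16.42
position: [0.5265, 0.2871, 0.078]
tcp_rot: [-0.001, 3.141, 0.0]
ft_force: [-0.5, -0.8, -0.3]
opening: 0.0325
gripper_force: 30.0
```

Request:
step_arm:
  steps:
    - {"dx": 0, "dy": 0, "dz": 0, "wx": 0, "wy": 0, "wz": 0, "claw": 0}
    - {"dx": 0, "dy": 0, "dz": 0, "wx": 0, "wy": 0, "wz": 0, "claw": 0}
    - {"dx": 0, "dy": 0, "dz": 0, "wx": 0, "wy": 0, "wz": 0, "claw": 0}
    - {"dx": 0, "dy": 0, "dz": 0, "wx": 0, "wy": 0, "wz": 0, "claw": 0}
    - {"dx": 0, "dy": 0, "dz": 0, "wx": 0, "wy": 0, "wz": 0, "claw": 0}
    - {"dx": 0, "dy": 0, "dz": -2, "wx": 0, "wy": 0, "wz": 0, "claw": 0}
    - {"dx": 0, "dy": 0, "dz": -5, "wx": 0, "wy": 0, "wz": 0, "claw": 0}
    - {"dx": 2, "dy": 0, "dz": -8, "wx": 0, "wy": 0, "wz": 0, "claw": 0}
    - {"dx": 4, "dy": -2, "dz": -11, "wx": 0, "wy": 0, "wz": 0, "claw": 0}
    - {"dx": 6, "dy": -5, "dz": -12, "wx": 0, "wy": 0, "wz": 0, "claw": 0}

```text
t: 17.25
position: [0.4678, 0.2413, 0.2023]
tcp_rot: [-0.011, 3.134, 0.01]
ft_force: [0.2, 0.4, 0.6]
opening: 0.0854
gripper_force: 0.0
```

Request:
step_arm:
  steps:
    - {"dx": 1, "dy": -3, "dz": 0, "wx": 0, "wy": 0, "wz": 0, "claw": 0}
    - {"dx": 2, "dy": -5, "dz": 0, "wx": 0, "wy": 0, "wz": 0, "claw": 0}
    - {"dx": 2, "dy": -7, "dz": 0, "wx": 0, "wy": 0, "wz": 0, "claw": 0}
    - {"dx": 2, "dy": -7, "dz": 0, "wx": 0, "wy": 0, "wz": 0, "claw": 0}
    - {"dx": 2, "dy": -7, "dz": 0, "wx": 0, "wy": 0, "wz": 0, "claw": 0}

```text
t: 17.67
position: [0.4468, 0.1659, 0.1983]
tcp_rot: [0.003, 3.141, 0.002]
ft_force: [0.2, -0.4, -0.6]
opening: 0.0851
gripper_force: 0.0
```

Run:
```python
from h import *
s=telemetry.sense();print(s['position'].round(4),s['opening'])
d=snap('wrist');save(d,'w7.png')
print('large',top(d,.525,.286,.045,.034,.048))
print('med',top(d,.525,.286,.04,.054,.068))
print('small',top(d,.525,.286,.04,.07,.085))
print('mov',top(d,.427,.051,.035,.016,.035))
```

```text
[0.4468 0.1659 0.1983] 0.08507322861103145
large (array([0.517 , 0.2843]), array([0.0431, 0.0584]), np.float64(0.0395), 604)
med (array([0.5108, 0.2892]), array([0.0189, 0.0396]), np.float64(0.0588), 340)
small (array([0.5196, 0.2893]), array([0.0257, 0.0283]), np.float64(0.074), 351)
mov (array([0.4283, 0.0501]), array([0.0438, 0.0434]), np.float64(0.0256), 1391)
```

View pics/w7.png

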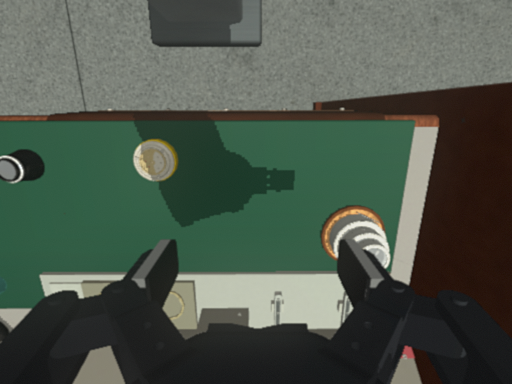

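Request:
step_arm:
  steps:
    - {"dx": 0.6, "dy": -4, "dz": 0, "wx": 0, "wy": 0, "wz": 0, "claw": 0}
    - {"dx": 1.2, "dy": -8, "dz": 0, "wx": 0, "wy": 0, "wz": 0, "claw": 0}
    - {"dx": 1.8, "dy": -11, "dz": 2, "wx": 0, "wy": 0, "wz": 0, "claw": 0}
    - {"dx": 1.8, "dy": -11.6, "dz": 6, "wx": 0, "wy": 0, "wz": 0, "claw": 0}
    - {"dx": 1.8, "dy": -11.6, "dz": 10, "wx": 0, "wy": 0, "wz": 0, "claw": 0}
    - {"dx": 1.8, "dy": -11.6, "dz": 14, "wx": 0, "wy": 0, "wz": 0, "claw": 0}
    - {"dx": 1.8, "dy": -11.6, "dz": 16, "wx": 0, "wy": 0, "wz": 0, "claw": 0}
    - {"dx": 1.8, "dy": -11.6, "dz": 17, "wx": 0, "wy": 0, "wz": 0, "claw": 0}
    - {"dx": 1.8, "dy": -11.6, "dz": 17.5, "wx": 0, "wy": 0, "wz": 0, "claw": 0}
    - {"dx": 1.8, "dy": -11.6, "dz": 17.5, "wx": 0, "wy": 0, "wz": 0, "claw": 0}

```text
t: 18.55
position: [0.4291, 0.0516, 0.0225]
tcp_rot: [0.003, -3.141, 0.0]
ft_force: [-0.4, -0.1, -0.0]
opening: 0.0859
gripper_force: 0.0
```

Request:
step_arm:
  steps:
    - {"dx": 0, "dy": 0, "dz": 0, "wx": 0, "wy": 0, "wz": 0, "claw": 255}
    - {"dx": 0, "dy": 0, "dz": 0, "wx": 0, "wy": 0, "wz": 0, "claw": 255}
    - {"dx": 0, "dy": 0, "dz": 0, "wx": 0, "wy": 0, "wz": 0, "claw": 255}
    - {"dx": 0, "dy": 0, "dz": 0, "wx": 0, "wy": 0, "wz": 0, "claw": 255}
    - {"dx": 0, "dy": 0, "dz": 0, "wx": 0, "wy": 0, "wz": 0, "claw": 255}
    - {"dx": 0, "dy": 0, "dz": 0, "wx": 0, "wy": 0, "wz": 0, "claw": 255}
    - {"dx": 0, "dy": 0, "dz": 0, "wx": 0, "wy": 0, "wz": 0, "claw": 255}
    - {"dx": 0, "dy": 0, "dz": 0, "wx": 0, "wy": 0, "wz": 0, "claw": 255}
    - {"dx": 0, "dy": 0, "dz": 0, "wx": 0, "wy": 0, "wz": 0, "claw": 255}

```text
t: 19.3
position: [0.4301, 0.051, 0.0244]
tcp_rot: [-0.001, 3.138, 0.002]
ft_force: [-0.3, -0.7, 5.7]
opening: 0.0451
gripper_force: 29.7
```

Request:
step_arm:
  steps:
    - {"dx": 0, "dy": 0, "dz": -1, "wx": 0, "wy": 0, "wz": 0, "claw": 255}
    - {"dx": 0, "dy": 0, "dz": -3, "wx": 0, "wy": 0, "wz": 0, "claw": 255}
    - {"dx": 0, "dy": 0, "dz": -6, "wx": 0, "wy": 0, "wz": 0, "claw": 255}
    - {"dx": 0, "dy": 0, "dz": -9, "wx": 0, "wy": 0, "wz": 0, "claw": 255}
    - {"dx": -0.5, "dy": -3, "dz": -11, "wx": 0, "wy": 0, "wz": 0, "claw": 255}
    - {"dx": -1, "dy": -6.5, "dz": -11, "wx": 0, "wy": 0, "wz": 0, "claw": 255}
    - {"dx": -1.5, "dy": -10, "dz": -11, "wx": 0, "wy": 0, "wz": 0, "claw": 255}
    - {"dx": -2, "dy": -13.5, "dz": -11, "wx": 0, "wy": 0, "wz": 0, "claw": 255}
    - {"dx": -2.5, "dy": -17, "dz": -11, "wx": 0, "wy": 0, "wz": 0, "claw": 255}
    - {"dx": -3, "dy": -20, "dz": -11, "wx": 0, "wy": 0, "wz": 0, "claw": 255}

```text
t: 20.13
position: [0.4586, -0.1516, 0.134]
tcp_rot: [0.001, 3.14, -0.001]
ft_force: [0.5, -0.2, -1.3]
opening: 0.0452
gripper_force: 31.2
```

Request:
step_arm:
  steps:
    - {"dx": 0, "dy": 0, "dz": 0, "wx": 0, "wy": 0, "wz": 0, "claw": 255}
    - {"dx": 0, "dy": 0, "dz": 0, "wx": 0, "wy": 0, "wz": 0, "claw": 255}
    - {"dx": 0, "dy": 0, "dz": 0, "wx": 0, "wy": 0, "wz": 0, "claw": 255}
    - {"dx": 0, "dy": 0, "dz": 0, "wx": 0, "wy": 0, "wz": 0, "claw": 255}

```text
t: 20.47
position: [0.4587, -0.1472, 0.1329]
tcp_rot: [0.005, -3.141, -0.002]
ft_force: [0.2, -0.2, -1.3]
opening: 0.0452
gripper_force: 31.2
```

Run:
```python
from h import *
import pickle
s=telemetry.sense();print(s['position'].round(4),s['opening'],s['dq'].round(3),s['joints'].round(2))
d=snap('wrist');pickle.dump(d,open('w8.pkl','wb'));save(d,'w8.png');x,y,z=s['position']
print('mov',top(d,x,y,.021,z-.006,z+.008))
h=cv2.cvtColor(d['pixels'],cv2.COLOR_RGB2HSV);C=cloud(d)
red=((h[...,0]<6)|(h[...,0]>174))&(h[...,1]>180)&(C[...,2]>.03)&(np.hypot(C[...,0]-.45,C[...,1]+.375)<.03)
print('knob',red.sum(),C[red].min(0) if red.any() else 0,C[red].max(0) if red.any() else 0)
```

```text
[ 0.4587 -0.1472  0.1329] 0.045219691760692474 [-0.009  0.001 -0.005  0.002  0.002 -0.003  0.001] [-0.24  0.31  0.64  1.88 -0.22  1.03  2.06]
mov (array([ 0.4584, -0.1472]), array([0.0391, 0.0391]), np.float64(0.1345), 4293)
knob 56 [ 0.44857001 -0.37137065  0.03557893] [ 0.46330739 -0.36535961  0.03860418]
```

View pics/w8.png

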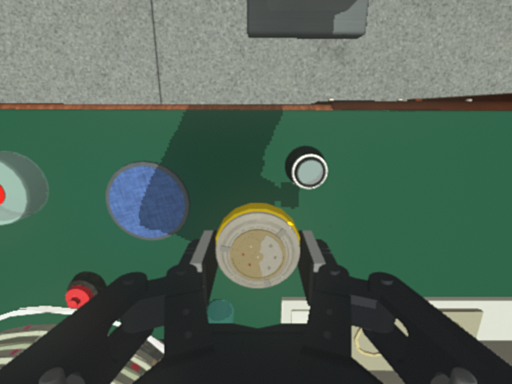

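The movement is held level. The blue pad spans columns 106–188 and rows 160–241, so its centre is at about (147,200); the cover is at the left edge.

Run:
```python
from h import *
import pickle
d=pickle.load(open('w8.pkl','rb'));print(ray(d,147,200.5,.016).round(4))
h=cv2.cvtColor(d['pixels'],cv2.COLOR_RGB2HSV);C=cloud(d)
m=(C[...,2]>.012)&(C[...,2]<.022)&(np.hypot(C[...,0]-.468,C[...,1]+.252)<.05)
q=C[m];lo,hi=np.percentile(q,.5,0),np.percentile(q,99.5,0);print((lo+hi)/2,hi-lo,np.median(q[:,2]))
```

```text
[ 0.4684 -0.2521  0.016 ]
[ 0.46984315 -0.25175812  0.01514724] [0.07607962 0.07636649 0.00479736] 0.015946205834861976
```

Request:
step_arm:
  steps:
    - {"dx": -0.3, "dy": -3, "dz": 0, "wx": 0, "wy": 0, "wz": 0, "claw": 255}
    - {"dx": -0.7, "dy": -6.5, "dz": 0, "wx": 0, "wy": 0, "wz": 0, "claw": 255}
    - {"dx": -1, "dy": -9.5, "dz": 1, "wx": 0, "wy": 0, "wz": 0, "claw": 255}
    - {"dx": -1, "dy": -10.5, "dz": 3, "wx": 0, "wy": 0, "wz": 0, "claw": 255}
    - {"dx": -1, "dy": -10.5, "dz": 6, "wx": 0, "wy": 0, "wz": 0, "claw": 255}
    - {"dx": -1, "dy": -10.5, "dz": 8, "wx": 0, "wy": 0, "wz": 0, "claw": 255}
    - {"dx": -1, "dy": -10.5, "dz": 8.4, "wx": 0, "wy": 0, "wz": 0, "claw": 255}
    - {"dx": -1, "dy": -10.5, "dz": 8.4, "wx": 0, "wy": 0, "wz": 0, "claw": 255}
    - {"dx": -1, "dy": -10.5, "dz": 8.4, "wx": 0, "wy": 0, "wz": 0, "claw": 255}
    - {"dx": -1, "dy": -10.5, "dz": 8.4, "wx": 0, "wy": 0, "wz": 0, "claw": 255}

```text
t: 21.35
position: [0.4704, -0.2542, 0.0505]
tcp_rot: [-0.003, 3.138, -0.002]
ft_force: [0.7, -1.0, -1.4]
opening: 0.0452
gripper_force: 31.3
```

Correct slightly and lower by about 19 mm.

Request:
step_arm:
  steps:
    - {"dx": 0.15, "dy": 0.2, "dz": 0.8, "wx": 0, "wy": 0, "wz": 0, "claw": 255}
    - {"dx": 0.15, "dy": 0.2, "dz": 1.4, "wx": 0, "wy": 0, "wz": 0, "claw": 255}
    - {"dx": 0.15, "dy": 0.2, "dz": 1.7, "wx": 0, "wy": 0, "wz": 0, "claw": 255}
    - {"dx": 0.15, "dy": 0.2, "dz": 1.85, "wx": 0, "wy": 0, "wz": 0, "claw": 255}
    - {"dx": 0.15, "dy": 0.2, "dz": 1.85, "wx": 0, "wy": 0, "wz": 0, "claw": 255}
    - {"dx": 0.15, "dy": 0.2, "dz": 1.85, "wx": 0, "wy": 0, "wz": 0, "claw": 255}

```text
t: 21.85
position: [0.467, -0.2515, 0.0305]
tcp_rot: [0.001, -3.141, -0.002]
ft_force: [-1.5, 1.5, 4.7]
opening: 0.0452
gripper_force: 31.7
```

Request:
step_arm:
  steps:
    - {"dx": 0, "dy": 0, "dz": 0, "wx": 0, "wy": 0, "wz": 0, "claw": 0}
    - {"dx": 0, "dy": 0, "dz": 0, "wx": 0, "wy": 0, "wz": 0, "claw": 0}
    - {"dx": 0, "dy": 0, "dz": 0, "wx": 0, "wy": 0, "wz": 0, "claw": 0}
    - {"dx": 0, "dy": 0, "dz": 0, "wx": 0, "wy": 0, "wz": 0, "claw": 0}
    - {"dx": 0, "dy": 0, "dz": 0, "wx": 0, "wy": 0, "wz": 0, "claw": 0}
    - {"dx": 0, "dy": 0, "dz": -2, "wx": 0, "wy": 0, "wz": 0, "claw": 0}
    - {"dx": 0, "dy": 0, "dz": -6, "wx": 0, "wy": 0, "wz": 0, "claw": 0}
    - {"dx": 0, "dy": 0, "dz": -10, "wx": 0, "wy": 0, "wz": 0, "claw": 0}
    - {"dx": 2, "dy": -2, "dz": -13, "wx": 0, "wy": 0, "wz": 0, "claw": 0}
    - {"dx": 4, "dy": -5, "dz": -15, "wx": 0, "wy": 0, "wz": 0, "claw": 0}

```text
t: 22.68
position: [0.4306, -0.3001, 0.1836]
tcp_rot: [-0.014, 3.136, -0.0]
ft_force: [-0.0, -0.4, -0.0]
opening: 0.0854
gripper_force: 0.0
```

Request:
step_arm:
  steps:
    - {"dx": 1, "dy": -1, "dz": 0, "wx": 0, "wy": 0, "wz": 0, "claw": 0}
    - {"dx": 1, "dy": -1, "dz": 0, "wx": 0, "wy": 0, "wz": 0, "claw": 0}
    - {"dx": 1, "dy": -1, "dz": 0, "wx": 0, "wy": 0, "wz": 0, "claw": 0}
    - {"dx": 1, "dy": -1, "dz": 0, "wx": 0, "wy": 0, "wz": 0, "claw": 0}

```text
t: 23.02
position: [0.418, -0.3106, 0.1796]
tcp_rot: [0.003, -3.141, -0.003]
ft_force: [-0.1, 0.2, 0.2]
opening: 0.0855
gripper_force: 0.0
```

Run:
```python
from h import *
import pickle
s=telemetry.sense();print(s['position'].round(4),s['opening'],s['joints'].round(2))
d=snap('wrist');pickle.dump(d,open('w9.pkl','wb'));save(d,'w9.png')
print('mov',top(d,.468,-.252,.035,.022,.038))
print('knobtop',top(d,.451,-.375,.03,.052,.06))
```

```text
[ 0.418  -0.3106  0.1796] 0.08554650382789522 [ 0.06  0.35  0.7   1.71 -0.24  1.17  2.41]
mov (array([ 0.4647, -0.2524]), array([0.0433, 0.0433]), np.float64(0.0315), 1338)
knobtop (array([ 0.4534, -0.3783]), array([0.0165, 0.0162]), np.float64(0.0555), 241)
```

View pics/w9.png

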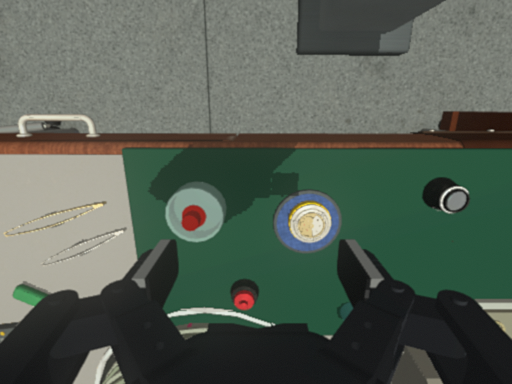

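The movement sits on the pad at (308,221). The cover's knob is at about (193,217) and clear of its neighbours.

Request:
step_arm:
  steps:
    - {"dx": -1.5, "dy": -3, "dz": 0, "wx": 0, "wy": 0, "wz": 0, "claw": 0}
    - {"dx": -3, "dy": -6, "dz": 1, "wx": 0, "wy": 0, "wz": 0, "claw": 0}
    - {"dx": -3.5, "dy": -6.8, "dz": 3, "wx": 0, "wy": 0, "wz": 0, "claw": 0}
    - {"dx": -3.5, "dy": -6.8, "dz": 5, "wx": 0, "wy": 0, "wz": 0, "claw": 0}
    - {"dx": -3.5, "dy": -6.8, "dz": 6, "wx": 0, "wy": 0, "wz": 0, "claw": 0}
    - {"dx": -3.5, "dy": -6.8, "dz": 6, "wx": 0, "wy": 0, "wz": 0, "claw": 0}
    - {"dx": -3.5, "dy": -6.8, "dz": 6, "wx": 0, "wy": 0, "wz": 0, "claw": 0}

```text
t: 23.65
position: [0.4528, -0.3784, 0.1195]
tcp_rot: [0.004, -3.14, -0.003]
ft_force: [0.8, 0.5, 0.6]
opening: 0.0854
gripper_force: 0.0
```

Request:
step_arm:
  steps:
    - {"dx": 0, "dy": 0, "dz": 2, "wx": 0, "wy": 0, "wz": 0, "claw": 0}
    - {"dx": 0, "dy": 0, "dz": 4, "wx": 0, "wy": 0, "wz": 0, "claw": 0}
    - {"dx": 0, "dy": 0, "dz": 5.5, "wx": 0, "wy": 0, "wz": 0, "claw": 0}
    - {"dx": 0, "dy": 0, "dz": 6.3, "wx": 0, "wy": 0, "wz": 0, "claw": 0}
    - {"dx": 0, "dy": 0, "dz": 6.6, "wx": 0, "wy": 0, "wz": 0, "claw": 0}
    - {"dx": 0, "dy": 0, "dz": 6.6, "wx": 0, "wy": 0, "wz": 0, "claw": 0}
    - {"dx": 0, "dy": 0, "dz": 6.6, "wx": 0, "wy": 0, "wz": 0, "claw": 0}

```text
t: 24.23
position: [0.4533, -0.3807, 0.0557]
tcp_rot: [-0.002, 3.14, -0.002]
ft_force: [-0.3, -0.4, -0.1]
opening: 0.0856
gripper_force: 0.0
```

Request:
step_arm:
  steps:
    - {"dx": 0, "dy": 0.2, "dz": 0.15, "wx": 0, "wy": 0, "wz": 0, "claw": 0}
    - {"dx": 0, "dy": 0.2, "dz": 0.15, "wx": 0, "wy": 0, "wz": 0, "claw": 255}
    - {"dx": 0, "dy": 0.2, "dz": 0.15, "wx": 0, "wy": 0, "wz": 0, "claw": 255}
    - {"dx": 0, "dy": 0.2, "dz": 0.15, "wx": 0, "wy": 0, "wz": 0, "claw": 255}
    - {"dx": 0, "dy": 0.2, "dz": 0.15, "wx": 0, "wy": 0, "wz": 0, "claw": 255}
    - {"dx": 0, "dy": 0.2, "dz": 0.15, "wx": 0, "wy": 0, "wz": 0, "claw": 255}
    - {"dx": 0, "dy": 0.2, "dz": 0.15, "wx": 0, "wy": 0, "wz": 0, "claw": 255}
    - {"dx": 0, "dy": 0.2, "dz": 0.15, "wx": 0, "wy": 0, "wz": 0, "claw": 255}
    - {"dx": 0, "dy": 0.2, "dz": 0.15, "wx": 0, "wy": 0, "wz": 0, "claw": 255}
    - {"dx": 0, "dy": 0.2, "dz": 0.15, "wx": 0, "wy": 0, "wz": 0, "claw": 255}

```text
t: 25.07
position: [0.4525, -0.3782, 0.053]
tcp_rot: [-0.001, 3.141, -0.0]
ft_force: [-0.5, -0.6, 0.8]
opening: 0.0166
gripper_force: 29.3
```

Request:
step_arm:
  steps:
    - {"dx": 0, "dy": 0, "dz": 0, "wx": 0, "wy": 0, "wz": 0, "claw": 255}
    - {"dx": 0, "dy": 0, "dz": 0, "wx": 0, "wy": 0, "wz": 0, "claw": 255}
    - {"dx": 0, "dy": 0, "dz": 0, "wx": 0, "wy": 0, "wz": 0, "claw": 255}
    - {"dx": 0, "dy": 0, "dz": 0, "wx": 0, "wy": 0, "wz": 0, "claw": 255}

```text
t: 25.4
position: [0.4525, -0.3782, 0.053]
tcp_rot: [-0.001, 3.141, -0.0]
ft_force: [-0.1, 0.1, 0.3]
opening: 0.0167
gripper_force: 29.3
```

Request:
step_arm:
  steps:
    - {"dx": 0, "dy": 0, "dz": -1, "wx": 0, "wy": 0, "wz": 0, "claw": 255}
    - {"dx": 0, "dy": 0, "dz": -3, "wx": 0, "wy": 0, "wz": 0, "claw": 255}
    - {"dx": 0, "dy": 0, "dz": -5, "wx": 0, "wy": 0, "wz": 0, "claw": 255}
    - {"dx": 0, "dy": 0, "dz": -7, "wx": 0, "wy": 0, "wz": 0, "claw": 255}
    - {"dx": -0.3, "dy": 3, "dz": -7, "wx": 0, "wy": 0, "wz": 0, "claw": 255}
    - {"dx": -0.6, "dy": 6, "dz": -7, "wx": 0, "wy": 0, "wz": 0, "claw": 255}
    - {"dx": -0.9, "dy": 9, "dz": -7, "wx": 0, "wy": 0, "wz": 0, "claw": 255}
    - {"dx": -1.2, "dy": 11.5, "dz": -7, "wx": 0, "wy": 0, "wz": 0, "claw": 255}
    - {"dx": -1.2, "dy": 12.6, "dz": -7, "wx": 0, "wy": 0, "wz": 0, "claw": 255}
    - {"dx": -1.2, "dy": 12.6, "dz": -7, "wx": 0, "wy": 0, "wz": 0, "claw": 255}

```text
t: 26.23
position: [0.4652, -0.2483, 0.1227]
tcp_rot: [0.01, -3.141, -0.004]
ft_force: [0.4, -0.1, -0.3]
opening: 0.0161
gripper_force: 29.5
```

Request:
step_arm:
  steps:
    - {"dx": 0, "dy": 0, "dz": 0, "wx": 0, "wy": 0, "wz": 0, "claw": 255}
    - {"dx": 0, "dy": 0, "dz": 0, "wx": 0, "wy": 0, "wz": 0, "claw": 255}
    - {"dx": 0, "dy": 0, "dz": 0, "wx": 0, "wy": 0, "wz": 0, "claw": 255}

```text
t: 26.48
position: [0.4637, -0.2548, 0.1232]
tcp_rot: [0.005, 3.141, -0.003]
ft_force: [0.4, -0.5, -0.1]
opening: 0.0165
gripper_force: 29.5
```

Run:
```python
from h import *
import pickle
s=telemetry.sense();print(s['position'].round(4),s['opening'])
d=snap('wrist');pickle.dump(d,open('wa.pkl','wb'));save(d,'wa.png');x,y,z=s['position']
print('cover top',top(d,x,y,.04,z-.03,z-.012)); print('knob',top(d,x,y,.0095,z-.012,z+.01))
d=snap('top');pickle.dump(d,open('t2.pkl','wb'))
```

```text
[ 0.4637 -0.2548  0.1232] 0.016546928777675888
cover top (array([ 0.464, -0.255]), array([0.0605, 0.0591]), np.float64(0.1059), 4781)
knob (array([ 0.4643, -0.255 ]), array([0.0161, 0.0164]), np.float64(0.1255), 1105)
```

View pics/wa.png

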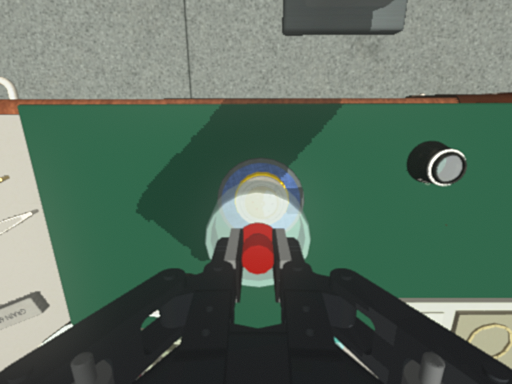

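Request:
step_arm:
  steps:
    - {"dx": -0.15, "dy": 0.25, "dz": 1, "wx": 0, "wy": 0, "wz": 0, "claw": 255}
    - {"dx": -0.15, "dy": 0.25, "dz": 2.5, "wx": 0, "wy": 0, "wz": 0, "claw": 255}
    - {"dx": -0.15, "dy": 0.25, "dz": 3.2, "wx": 0, "wy": 0, "wz": 0, "claw": 255}
    - {"dx": -0.15, "dy": 0.25, "dz": 3.2, "wx": 0, "wy": 0, "wz": 0, "claw": 255}
    - {"dx": -0.15, "dy": 0.25, "dz": 3.2, "wx": 0, "wy": 0, "wz": 0, "claw": 255}
    - {"dx": -0.15, "dy": 0.25, "dz": 3.2, "wx": 0, "wy": 0, "wz": 0, "claw": 255}

```text
t: 27.08
position: [0.4661, -0.25, 0.0911]
tcp_rot: [-0.001, 3.141, -0.001]
ft_force: [-1.4, 0.1, -0.8]
opening: 0.0162
gripper_force: 29.5
```

Run:
```python
from h import *
import pickle
s=telemetry.sense();print(s['position'].round(4),s['dq'].round(3))
d=snap('wrist')
cv2.imwrite('pics/wb.png',cv2.resize(d['pixels'][150:310,160:350,::-1],None,fx=3,fy=3,interpolation=cv2.INTER_CUBIC))
```

```text
[ 0.4661 -0.25    0.0911] [-0.003 -0.01   0.004 -0.008  0.     0.001 -0.001]
```

View pics/wb.png

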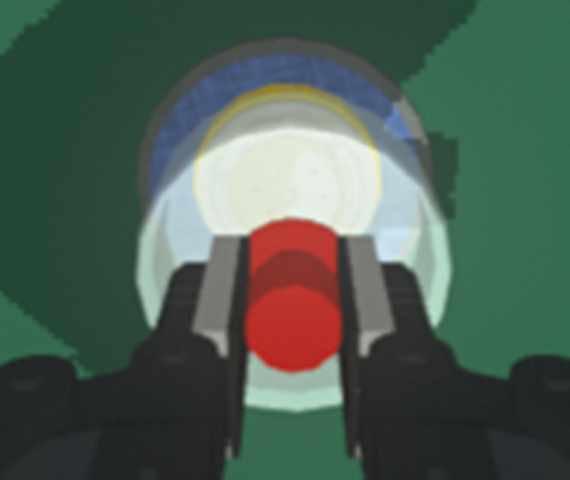

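The cover is about 2 mm to +y of the movement. I'll correct that and lower it.

Request:
step_arm:
  steps:
    - {"dx": 0, "dy": -0.2, "dz": 0, "wx": 0, "wy": 0, "wz": 0, "claw": 255}
    - {"dx": 0, "dy": -0.2, "dz": 0.6, "wx": 0, "wy": 0, "wz": 0, "claw": 255}
    - {"dx": 0, "dy": -0.2, "dz": 1.2, "wx": 0, "wy": 0, "wz": 0, "claw": 255}
    - {"dx": 0, "dy": -0.2, "dz": 1.7, "wx": 0, "wy": 0, "wz": 0, "claw": 255}
    - {"dx": 0, "dy": -0.2, "dz": 2.2, "wx": 0, "wy": 0, "wz": 0, "claw": 255}
    - {"dx": 0, "dy": -0.2, "dz": 2.6, "wx": 0, "wy": 0, "wz": 0, "claw": 255}
    - {"dx": 0, "dy": -0.2, "dz": 2.8, "wx": 0, "wy": 0, "wz": 0, "claw": 255}
    - {"dx": 0, "dy": -0.2, "dz": 2.9, "wx": 0, "wy": 0, "wz": 0, "claw": 255}
    - {"dx": 0, "dy": -0.2, "dz": 2.9, "wx": 0, "wy": 0, "wz": 0, "claw": 255}

```text
t: 27.88
position: [0.4657, -0.2515, 0.0615]
tcp_rot: [0.001, -3.141, -0.0]
ft_force: [-0.4, 0.8, -0.6]
opening: 0.0162
gripper_force: 29.5
```

Request:
step_arm:
  steps:
    - {"dx": 0, "dy": 0, "dz": 0.1, "wx": 0, "wy": 0, "wz": 0, "claw": 255}
    - {"dx": 0, "dy": 0, "dz": 0.2, "wx": 0, "wy": 0, "wz": 0, "claw": 255}
    - {"dx": 0, "dy": 0, "dz": 0.2, "wx": 0, "wy": 0, "wz": 0, "claw": 255}
    - {"dx": 0, "dy": 0, "dz": 0.2, "wx": 0, "wy": 0, "wz": 0, "claw": 255}

```text
t: 28.22
position: [0.4659, -0.2516, 0.0599]
tcp_rot: [-0.001, 3.141, -0.0]
ft_force: [-0.2, 0.2, -0.0]
opening: 0.0168
gripper_force: 29.5
```

Request:
step_arm:
  steps:
    - {"dx": 0, "dy": 0, "dz": 0, "wx": 0, "wy": 0, "wz": 0, "claw": 0}
    - {"dx": 0, "dy": 0, "dz": 0, "wx": 0, "wy": 0, "wz": 0, "claw": 0}
    - {"dx": 0, "dy": 0, "dz": 0, "wx": 0, "wy": 0, "wz": 0, "claw": 0}
    - {"dx": 0, "dy": 0, "dz": 0, "wx": 0, "wy": 0, "wz": 0, "claw": 0}
    - {"dx": 0, "dy": 0, "dz": 0, "wx": 0, "wy": 0, "wz": 0, "claw": 0}
    - {"dx": 0, "dy": 0, "dz": 0, "wx": 0, "wy": 0, "wz": 0, "claw": 0}
    - {"dx": 0, "dy": 0, "dz": -2, "wx": 0, "wy": 0, "wz": 0, "claw": 0}
    - {"dx": 0, "dy": 0, "dz": -6, "wx": 0, "wy": 0, "wz": 0, "claw": 0}
    - {"dx": 0, "dy": 0, "dz": -10, "wx": 0, "wy": 0, "wz": 0, "claw": 0}
    - {"dx": 3, "dy": 2, "dz": -12, "wx": 0, "wy": 0, "wz": 0, "claw": 0}

```text
t: 29.05
position: [0.4426, -0.2365, 0.1852]
tcp_rot: [-0.0, 3.13, -0.016]
ft_force: [2.5, -0.2, 2.5]
opening: 0.0854
gripper_force: 0.0
```

Request:
step_arm:
  steps:
    - {"dx": 3, "dy": 2, "dz": -1, "wx": 0, "wy": 0, "wz": 0, "claw": 0}
    - {"dx": 4, "dy": 4, "dz": -1, "wx": 0, "wy": 0, "wz": 0, "claw": 0}
    - {"dx": 4, "dy": 4, "dz": -1, "wx": 0, "wy": 0, "wz": 0, "claw": 0}
    - {"dx": 4, "dy": 4, "dz": -1, "wx": 0, "wy": 0, "wz": 0, "claw": 0}
    - {"dx": 4, "dy": 4, "dz": -1, "wx": 0, "wy": 0, "wz": 0, "claw": 0}

```text
t: 29.47
position: [0.3964, -0.192, 0.19]
tcp_rot: [-0.002, 3.14, -0.001]
ft_force: [-0.2, -0.0, -0.9]
opening: 0.0856
gripper_force: 0.0
```

Run:
```python
from h import *
s=telemetry.sense();print(s['position'].round(4))
d=snap('wrist')
print('cover',top(d,.466,-.252,.045,.036,.048),'knob',top(d,.466,-.252,.03,.056,.07))
d=snap('top')
for n,z0,z1,r in(('large',.034,.048,.045),('med',.054,.068,.035),('small',.07,.085,.03)): print(n,top(d,.525,.286,r,z0,z1))
a=cv2.resize(d['pixels'][150:250,120:260,::-1],None,fx=4,fy=4,interpolation=cv2.INTER_CUBIC)[:, :400]
w=cv2.resize(snap('wrist')['pixels'][100:300,200:400,::-1],(400,400))
cv2.imwrite('pics/final.png',np.hstack([a,w]))
```

```text
[ 0.3964 -0.192   0.19  ]
cover (array([ 0.4661, -0.251 ]), array([0.0594, 0.0594]), np.float64(0.0417), 1985) knob (array([ 0.4666, -0.2513]), array([0.016 , 0.0165]), np.float64(0.0615), 225)
large (array([0.5248, 0.2849]), array([0.0598, 0.0566]), np.float64(0.0396), 98)
med (array([0.5262, 0.2874]), array([0.0469, 0.0471]), np.float64(0.0587), 93)
small (array([0.5236, 0.2892]), array([0.0311, 0.0343]), np.float64(0.0736), 103)
```

View pics/final.png

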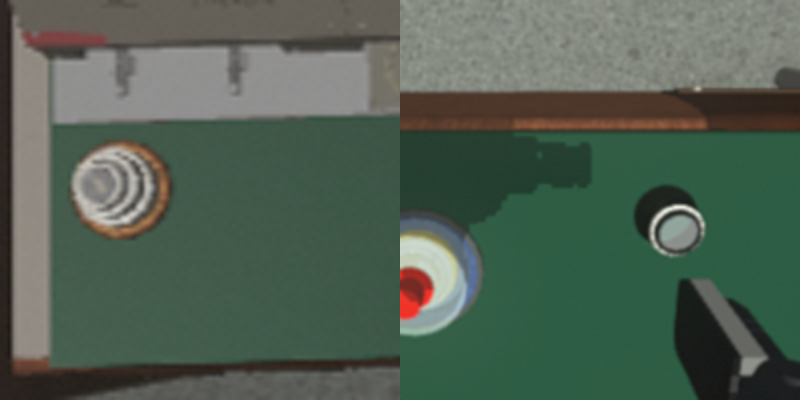

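The tin stack is square on the cork. The cover stands flat over the movement, with its rim at the right height and about 1 mm off the movement's centre. I'm handing it in.

```bash
python3 -c "
from h import *
print(finish_job())"
```

```text
the job is handed in; nothing more can be done
None
```

I handed the job in at about 29.5 s: the tins are stacked on the cork pad, and the movement is centred on the blue pad under its cover. My last depth readings put everything within about 4 mm of its target; `finish_job()` returned no verdict.

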